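Set an off-cut against the flip-stop of a sawing fence

ROBOT

A 6-joint arm with a two-finger parallel gripper is mounted at the origin on a cart in front of the work surface, level with it; the furniture and walls round the work are solid. World frame = base frame: x ahead of the robot, y to its left, z up, the work surface at z = 0. Lengths are in m, angles in rad, forces in N, time in s.
With the tool pointing down it reaches from about 0.375 to 0.9 m from the base axis. Payload 3.1 kg.
Tool frame: the origin (TCP) lies midway between the tips of the shut fingers; the grasp point (between the pads) lies 19 mm behind it; x points along the fingers, z is the direction in which the jaws open and shut, and the axes are right-handed (so a half turn about x gives the same grasp; the last joint's range is limited). The gripper opens to 87 mm and grips with 3 to 60 N. Pads are 19 mm wide; open, the fingers measure 117 mm over their backs; the gripper's body (75 mm by 190 mm) begins 51 mm behind the grasp point.
Start: joints at [0.938, 0.527, 1.433, -0, 1.181, -0.178], TCP at [0.275, 0.561, 0.223] pointing down, gripper open.
Joint ranges: [-3.08, 3.08], [-0.75, 2.2], [0.22, 2.44], [-1.43, 4.57], [0, 2.65], [-2.85, 2.85]. Speed limits (rad/s): [2.79, 2.79, 3.14, 3.14, 3.14, 3.14].

INTERFACE

Orientations are given as a unit quaternion [x, y, z, w].
In Python, from rig import robot, optics, workorder gives the robot as it stands.
- The arm moves only by the tool arm_command, never from a script. Its argument "plan" is a list of rows, each a list of 7 numbers: the shift along the tool's x, y, z in cm, then the turn, a rotation vector about the tool's x, y, z in rad, then the finger opening in cm, from 0 to 8.7. In form: [[x, y, z, ax, ay, az, gripper], ...]. A call has 1 to 12 rows; each row shifts and turns the pose as measured when the row begins, along the tool's axes as they then stand; what a row does not reach is not made up. A row lasts 1/8 s, in which the tool goes at most 62.5 mm and 10.7 degrees, less where a joint would pass 70% of its speed; a pose out of reach is approached as far as the arm can. A call with a gripper value outside its range is refused whole. The fingers move at their own pace and stop on an object; "grip_force" is the grip in N (left out, the last holds). Time passes only in rows, so rows that do not move let the fingers close. It gives the time, the measured TCP pose, the force and the opening at its end, in the units of the state.
- robot.get_obs(): the state, without advancing time (a new reading comes with each control period).
- optics.camera(name): name is "scene" or "top" or "wrist"; returns (picture, depth): 420x560x3 uint8, blue, green, red; 420x560 float32, m along the optical axis (not along the pixel's ray), 0 where there is no reading.
- optics.camera_info(name): a dict with "mtx" (3x3 intrinsics, pixels), "position" and "rotation" of the camera in the world; the wrist camera has in their place "tool_from_camera" (4x4, takes a point from camera to tool coordinates, whose origin is the TCP and whose axes are the tool frame's). Camera axes: x right, y down, z forward; pixel columns grow to the right and rows downward; lengths in m; the calibration is good to about 2 mm. The wrist camera is an equidistant fisheye: a pixel r from the principal point sees the ray r / f radians off the axis. A picture is of the moment at which its call begins: read the wrist's pose just before it. camera_info takes no time and is no camera call.
- workorder.hand_in(): hands the job in, once; it reports no verdict.
The state is a dict: "time": time; "q": joint angles; "joint_velocities": joint speeds; "joint_torque": joint torques, N m; "position": TCP position; "tool_rot": TCP orientation; "ft_force": force on the tool from outside, world axes, zero at the start; "moment": the same for the moment, N m; "grip_width": finger opening in m.
Only numpy, scipy, OpenCV 4.12 (cv2) and the standard library are available. Lean on these libraries where they do the work, as an engineer would, in place of code of your own. Each camera call takes 0.05 s, during which the arm holds its last target. There are 200 camera calls.

TASK

Set up the pine off-cut for sawing, only pushing with the fingers and without gripping or lifting anything. First push the broad flip-stop over so that it drops down in front of the fence; then push the standing off-cut over on to its side so that it lies along the fence, and nudge it until its long side is flush against the fence and its end butts against the lowered stop. Leave the narrow flip-stop up and do not disturb the other things on the table.

Things in the scene. Friction and masses are not known exactly. Their poses are not given: they have to be found in the camera images.
- jig: Sawing jig, fixed to the table: a plywood base 130 x 450 mm, 12 mm thick, with an upright wooden fence 30 mm thick and 450 mm long along its y axis; the fence's top is 52 mm above the table. Origin on the table under the middle of the fence. x points away from the robot, y along the fence to the left, z up. The fence's front face is at x = -15 mm, its back face at x = +15 mm; the base runs from x = -90 mm to x = +40 mm and its top is at z = 12 mm.
- offcut: Loose pine block 45 x 90 x 38 mm (its own x, y, z), about 0.1 kg. It starts standing on end on the jig's base, its own y axis (90 mm) upright and its own x axis (45 mm) pointing roughly away from the robot across the fence, 7 to 15 mm in front of the fence and between the two stops, so it is 38 mm wide along the fence. Origin in the middle of the 45 x 90 mm underside face (not its centre).
- offcut_center (a point): Centre of the pine block; axes as the block's own (y along its 90 mm length).
- broad_stop: Bracket of the broad flip-stop, fixed on top of the fence near one end (either end). Axes as the jig's; origin on top of the fence (52 mm above the table), over the middle of the fence's thickness. The hinge axis is parallel to the fence, 12 mm above this origin. The bracket is 66 mm wide along the fence, the hinged arm in it 44 mm wide (22 mm either side of the origin).
- broad_arm (a joint): Hinge of the broad stop's L-shaped aluminium arm, rad. 0 = down: the arm reaches 52 mm forward from the hinge and its leg hangs in front of the fence, from 28 to 52 mm toward the robot from the hinge. It starts up at about 2.5 to 2.62 (limit 2.65), thrown back behind the fence with the leg pointing up. It weighs about 0.12 kg, has a little friction and no spring: pushed toward the robot below about 1.75 it falls down to 0 by itself in under a second.
- broad_leg (a point): Middle of the leg of the broad arm (leg 24 mm thick, 44 mm wide along the fence, 50 mm long). It lies 40 mm out along the arm and 20 mm toward the leg's free end, 45 mm from the hinge axis. When the arm is down it is in front of the fence, 40 mm toward the robot from the hinge axis and 20 mm below it, the leg's free end 7 mm above the base; when up it is behind and above the hinge, the free end on top, no higher than 140 mm above the table on its way over.
- narrow_stop: Bracket of the narrow flip-stop, on the fence near the other end; same make, but its bracket is only 42 mm wide and its arm 20 mm wide along the fence. Axes and origin as for the broad one.
- narrow_arm (a joint): Hinge of the narrow stop's arm, rad, as for the broad one. Starts up at about 2.5 to 2.62 and must stay up.
- screw_jar: Bystander: clear jar of screws with a dark lid, 54 mm across, 90 mm high, standing behind the fence. Origin under its centre.
- measure: Bystander: yellow tape measure, 36 x 77 x 62 mm, left of the jig. Origin under its centre.
- small_block: Bystander: small wooden off-cut lying flat, 38 x 60 x 19 mm, behind the fence. Origin under its centre.
- pen: Bystander: marker pen lying right of the jig, 17 x 130 mm. Origin under its centre.
There are look-alikes about, which are no part of the job. What is shaped like the offcut but green, pink or purple is not meant.

How it is judged:
On the way, in this order (a step that is already met when the one before it is completed fails the run):
1. the broad flip-stop is down, the off-cut still standing (value of joint broad_arm below 0.08 rad and angle between offcut_center's own y axis and vertical below 0.3 rad), for 0.2 s.
2. the off-cut lies on its side on the jig (height (world z) of offcut_center between 0.026 and 0.037 m and angle between the y axis of offcut_center and the z axis of jig, either way round above 1.45 rad), for 0.2 s.
At the end, for the whole second after the job is handed in: The broad stop is down (joint under 0.08 rad) and the narrow one still up (over 2.2 rad); the off-cut lies at rest on its side on the jig's base, its length within 0.07 rad of the fence's direction, its long side within 4 mm of the fence and its end within 4 mm of the side of the lowered broad stop (value of joint broad_arm below 0.08 rad and value of joint narrow_arm above 2.2 rad and angle between the y axis of offcut_center and the y axis of jig, either way round below 0.07 rad and x of offcut_center in the frame of jig between -0.0415 and -0.03 m and height (world z) of offcut_center below 0.037 m and (y of offcut_center in the frame of broad_stop between 0.064 and 0.071 m or y of offcut_center in the frame of broad_stop between -0.071 and -0.064 m) and linear speed of offcut below 0.02 m/s); the robot touches nothing.
It fails at once if the off-cut is lifted (its centre more than 75 mm above the table; standing it is at 57 mm) (height (world z) of offcut_center above 0.075 m).
It fails at once if the narrow stop is pushed over (joint under 2.2 rad) (value of joint narrow_arm below 2.2 rad).
It fails at once if a bystander is moved by more than 20 mm (distance of any of screw_jar, measure, small_block, pen from where it was at the start of the episode above 0.02 m).
It also fails if it takes over 67 s, if anything falls off the work surface, if the arm or the gripper's body presses on something with over 40 N, if the wrist force passes 120 N, or if a joint passes its speed limit or range.

## Working session

There is one attempt and no reset: what is moved stays moved. The work goes in short steps, Python scripts to look and compute and a tool call to move; the robot and the scene stay as the last step left them, time stands still between calls to the robot, and variables do not carry over. Pictures are saved under pics/ and viewed, about 8 in all and at most 12, crops included, and the job is handed in when it is done.

Besides the shell and the picture viewer there is one more tool, called after ">>>" in YAML: its name, and indented under it one key for each argument. arm_command: Moves the arm, as the interface text tells. Its arguments: {"type":"object","properties":{"plan":{"type":"array"},"grip_force":{"type":"number"}},"required":["plan"]}

```bash
mkdir -p pics; cat > h.py <<'E'
from rig import robot, optics, workorder
import numpy as np, cv2
from scipy.spatial.transform import Rotation as R
def shot(n,f):
    im,d=optics.camera(n); cv2.imwrite('pics/'+f+'.png',im); np.save('pics/'+f+'.npy',d); return im,d
def cloud(n,d):
    c=optics.camera_info(n);K=np.array(c['mtx']);v,u=np.mgrid[:420,:560]
    p=np.stack([(u-K[0,2])/K[0,0]*d,(v-K[1,2])/K[1,1]*d,d],-1)
    r=np.array(c['rotation']); r=r if r.shape==(3,3) else R.from_quat(r).as_matrix()
    return p@r.T+np.array(c['position'])
E
python3 - <<'E'
from h import *
a,d=shot('scene','s1'); b,e=shot('top','t1')
cv2.imwrite('pics/both.png',cv2.resize(np.vstack([a,b]),None,fx=.7,fy=.7))
for n in('scene','top'): print(optics.camera_info(n))
print(robot.get_obs())
E
```

```text
{'mtx': array([[532.51513072,   0.        , 280.60125127],
       [  0.        , 532.51513072, 213.95711798],
       [  0.        ,   0.        ,   1.        ]]), 'position': array([-0.36190238, -0.79658648,  0.68671719]), 'rotation': array([ 0.77394005, -0.35942184,  0.20673594, -0.47863659])}
{'mtx': array([[490.88974121,   0.        , 278.51640482],
       [  0.        , 490.88974121, 217.37945584],
       [  0.        ,   0.        ,   1.        ]]), 'position': array([0.47586185, 0.00173535, 1.26743509]), 'rotation': array([-0.70520035,  0.7083244 , -0.01960457,  0.02417997])}
{'time': 0.1, 'q': array([ 9.37492889e-01,  5.28404020e-01,  1.43378181e+00,  2.11509915e-05,
        1.18138222e+00, -1.78483435e-01]), 'joint_velocities': array([ 0.00100741, -0.00246524, -0.00383038,  0.00085401,  0.00201035,
        0.00041544]), 'joint_torque': array([-5.91413868e-05, -4.40987027e+01, -1.77150625e+01,  6.34762365e-02,
        5.33659535e-02, -1.54654094e-05]), 'position': array([0.27412544, 0.56094306, 0.22164812]), 'tool_rot': array([-0.37464902,  0.60050677,  0.37414441,  0.59920422]), 'ft_force': array([-0.43224762, -0.29931792, -0.1575531 ]), 'moment': array([ 0.01415097, -0.05496312,  0.00899427]), 'grip_width': 0.08700665463230896}
```

View pics/s1.png

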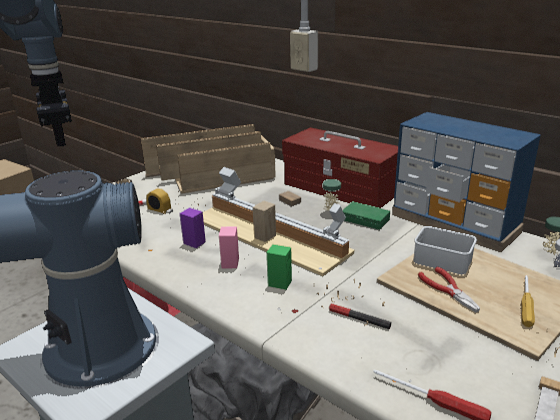

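View pics/t1.png

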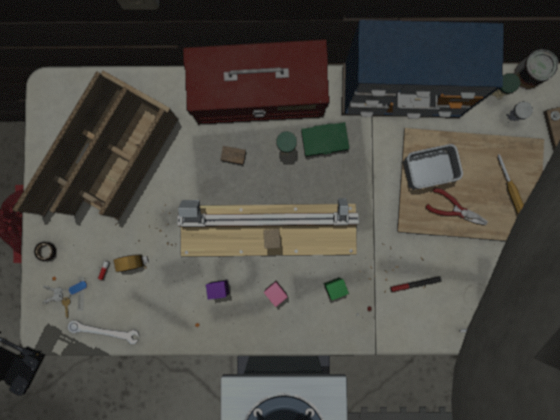

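The scene and top views show the jig with its fence along row ≈217. The broad stop is at the left end (188,212), the narrow one at the right (344,210), and the off-cut stands at (272,240). Purple, pink and green look-alikes stand in front of the jig.

```bash
python3 - <<'E'
from h import *
a=cv2.imread('pics/t1.png');P=cloud('top',np.load('pics/t1.npy'))
np.set_printoptions(precision=4,suppress=True)
def rg(n,c0,c1,r0,r1,z0,z1):
    Q=P[r0:r1,c0:c1].reshape(-1,3);Q=Q[(Q[:,2]>z0)&(Q[:,2]<z1)]
    r=cv2.minAreaRect((Q[:,:2]*1000).astype(np.float32))
    print(n,len(Q),'med',np.median(Q,0),'min',Q.min(0),'max',Q.max(0),'rect',[np.round(x,1) for x in r])
rg('base',170,370,190,265,.006,.018)
rg('fence',200,335,195,230,.045,.058)
rg('broad',170,210,190,235,.075,.16)
rg('narrow',330,365,190,235,.075,.16)
rg('offcut',255,290,225,255,.085,.12)
rg('purple',200,235,275,305,.06,.12);rg('pink',260,292,278,310,.06,.12);rg('green',322,352,275,303,.06,.12)
rg('jar',275,300,128,155,.05,.12);rg('small',218,250,143,168,.01,.03)
# fence direction
Q=P[195:230,200:335].reshape(-1,3);Q=Q[(Q[:,2]>.045)&(Q[:,2]<.058)]
print(np.polyfit(Q[:,1],Q[:,0],1))
b=cv2.resize(a[185:265,165:375],None,fx=3.8,fy=3.8,interpolation=cv2.INTER_CUBIC)
cv2.imwrite('pics/c1.png',b)
s=cv2.imread('pics/s1.png')[150:280,190:370];cv2.imwrite('pics/c2.png',cv2.resize(s,None,fx=4.4,fy=4.4,interpolation=cv2.INTER_CUBIC))
E
```

```text
base 5985 med [0.5042 0.0392 0.0114] min [ 0.4355 -0.1901  0.006 ] max [0.6181 0.2878 0.018 ] rect [array([524.4,  49.4]), array([476.9, 182.8]), np.float64(89.2)]
fence 1515 med [0.5472 0.0356 0.0511] min [ 0.531 -0.128  0.045] max [0.5626 0.2038 0.0578] rect [array([547.2,  37.9]), array([ 30.2, 332. ]), np.float64(0.4)]
broad 354 med [0.5694 0.2201 0.1181] min [0.5511 0.1999 0.0751] max [0.5925 0.2451 0.1316] rect [array([571.8, 222.4]), array([41.4, 45.2]), np.float64(0.0)]
narrow 162 med [ 0.5724 -0.1417  0.1169] min [ 0.5541 -0.1538  0.0753] max [ 0.5954 -0.133   0.1294] rect [array([ 574.7, -143.4]), array([41.4, 20.7]), np.float64(0.5)]
offcut 300 med [0.4991 0.0271 0.1014] min [0.4755 0.0081 0.0954] max [0.5208 0.0462 0.1071] rect [array([498.2,  26.3]), array([44.9, 37.8]), np.float64(3.7)]
purple 334 med [0.3761 0.1591 0.0887] min [0.3544 0.1364 0.0601] max [0.3967 0.1837 0.0953] rect [array([375.3, 160.9]), array([38.1, 45.6]), np.float64(7.8)]
pink 317 med [0.3662 0.0183 0.0894] min [ 0.3381 -0.0079  0.0629] max [0.3938 0.0448 0.0962] rect [array([365.6,  18.1]), array([44.7, 37.8]), np.float64(38.8)]
green 331 med [ 0.3774 -0.1291  0.089 ] min [ 0.3512 -0.1555  0.0605] max [ 0.4017 -0.1023  0.0962] rect [array([ 376.5, -129.7]), array([38.5, 45.2]), np.float64(20.9)]
jar 361 med [ 0.7321 -0.0097  0.0903] min [ 0.7082 -0.0342  0.0501] max [0.7597 0.0146 0.0985] rect [array([733. ,  -9.8]), array([49.8, 49.4]), np.float64(61.9)]
small 354 med [0.715  0.1262 0.0182] min [0.6924 0.095  0.0101] max [0.7389 0.1596 0.0269] rect [array([716.2, 127.2]), array([60.3, 39.3]), np.float64(79.4)]
[-0.0069  0.5474]
```

View pics/c1.png

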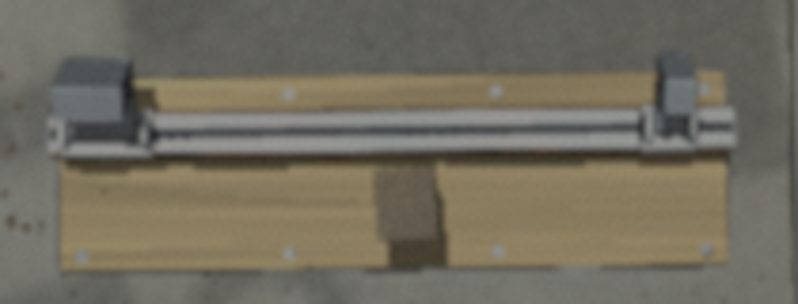

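View pics/c2.png

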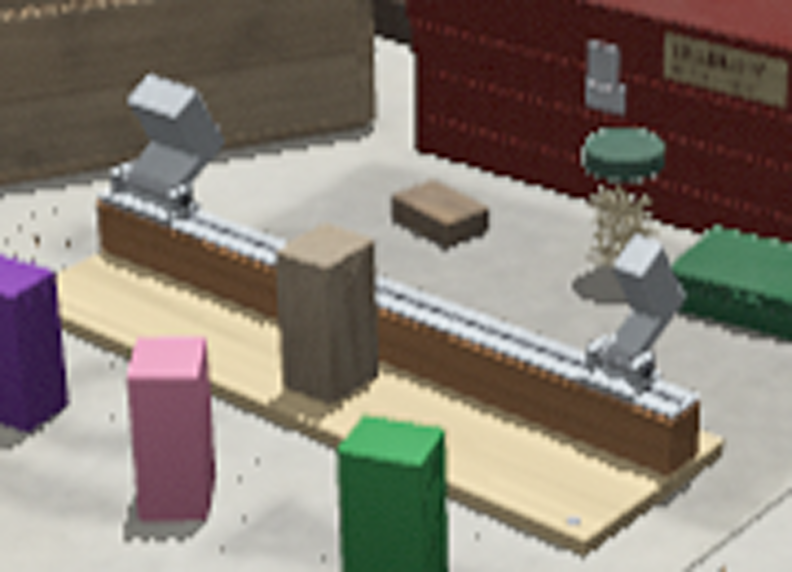

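```bash
cat >> h.py <<'E'
np.set_printoptions(precision=4,suppress=True)
def to(*targets,o=None):
    """tool-frame shift (cm) to each world target with current orientation, and turn to z||+-world y, x down"""
    s=robot.get_obs();M=R.from_quat(s['tool_rot']).as_matrix();p=np.array(s['position'])
    print('t',s['time'],'p',p,'F',s['ft_force'],'w',s['grip_width'],'j6',s['q'][5]);print(M)
    for sg in(1,-1):
        G=np.array([[0,-sg,0],[0,0,sg],[-1,0,0]],float).T  # rows->columns: x=(0,-?)
        x=np.array([0,0,-1.]);z=np.array([0,sg,0.]);y=np.cross(z,x);T=np.stack([x,y,z],1)
        print('turn',sg,R.from_matrix(M.T@T).as_rotvec())
    for t in targets: print(t,M.T@(np.array(t)-p)*100)
E
python3 - <<'E'
from h import *
P=cloud('top',np.load('pics/t1.npy'))
Q=P.reshape(-1,3);m=(Q[:,2]>.03)
for x0 in np.arange(.3,.75,.1):
  print(x0,[round(float(np.max(Q[m&(Q[:,0]>x0)&(Q[:,0]<x0+.1)&(Q[:,1]>y)&(Q[:,1]<y+.1),2],initial=0)),3) for y in np.arange(-.2,.5,.1)])
to((.63,.222,.25))
E
```

```text
0.3 [0.984, 0.094, 0.096, 0.095, 0.0, 0.0, 0.0]
0.4 [0.982, 0.0, 1.267, 0.0, 0.0, 0.067, 0.063]
0.5 [0.129, 0.061, 0.106, 0.08, 0.132, 0.124, 0.13]
0.6000000000000001 [0.0, 0.0, 0.0, 0.0, 0.0, 0.13, 0.133]
0.7000000000000002 [0.037, 0.099, 0.123, 0.151, 0.151, 0.131, 0.137]
t 0.1 p [0.2741 0.5609 0.2216] F [-0.4322 -0.2993 -0.1576] w 0.08700665463230896 j6 -0.1784834347155216
[[-0.0012 -0.8983  0.4393]
 [-0.0016  0.4393  0.8983]
 [-1.      0.0004 -0.0019]]
turn 1 [-0.4548 -0.0018 -0.0008]
turn -1 [ 2.6868 -0.0011  0.0025]
(0.63, 0.222, 0.25) [ -2.8238 -46.8585 -14.8201]
```

>>> arm_command:
  plan:
    - [-1,0,0,-0.152,0,0,0]
    - [-1,0,0,-0.152,0,0,0]
    - [-1,0,0,-0.152,0,0,0]
    - [0,-3.6,-3.4,0,0,0,0]
    - [0,-3.6,-3.4,0,0,0,0]
    - [0,-3.6,-3.4,0,0,0,0]
    - [0,-3.6,-3.4,0,0,0,0]
    - [0,-3.6,-3.4,0,0,0,0]
    - [0,-3.6,-3.4,0,0,0,0]
    - [0,-3.6,-3.4,0,0,0,0]
    - [0,-3.6,-3.4,0,0,0,0]
    - [0,-3.6,-3.4,0,0,0,0]

```text
time: 1.6
position: [0.6079, 0.2532, 0.2457]
tool_rot: [-0.505, 0.498, 0.507, 0.489]
ft_force: [0.9, 0.3, 0.4]
grip_width: 0.0004
```

```bash
python3 -c "
from h import *
to((.63,.222,.2),(.63,.222,.1))"
```

```text
t 1.6 p [0.6079 0.2532 0.2457] F [0.863  0.3361 0.4193] w 0.0004362122271244454 j6 -1.3665634096184327
[[-0.0112 -0.9996 -0.0249]
 [-0.0077 -0.0248  0.9997]
 [-0.9999  0.0114 -0.0074]]
turn 1 [ 0.0249 -0.0076 -0.0113]
turn -1 [-3.1167  0.0176 -0.0118]
(0.63, 0.222, 0.2) [ 4.5722 -2.1838 -3.141 ]
(0.63, 0.222, 0.1) [14.5713 -2.2978 -3.0669]
```

>>> arm_command:
  plan:
    - [0,-2.2,-3.1,0.025,-0.008,-0.011,0]
    - [0,0,0,0,0,0,0]
    - [4,0,0,0,0,0,0]
    - [4,0,0,0,0,0,0]
    - [4,0,0,0,0,0,0]
    - [2.5,0,0,0,0,0,0]
    - [0,0,0,0,0,0,0]

```text
time: 2.48
position: [0.6299, 0.2227, 0.0946]
tool_rot: [-0.498, 0.501, 0.501, 0.5]
ft_force: [0.2, 0.4, 0.0]
grip_width: 0.0009
```

```bash
python3 -c "
from h import *
to((.63,.222,.1),(.575,.222,.1))"
```

```text
t 2.475 p [0.6299 0.2227 0.0946] F [0.2042 0.3591 0.    ] w 0.0008522997913776329 j6 -1.3982322772944304
[[-0.0048 -1.      0.0029]
 [ 0.0021  0.0029  1.    ]
 [-1.      0.0048  0.0021]]
turn 1 [-0.0029  0.0021 -0.0048]
turn -1 [ 3.1387 -0.0075 -0.0033]
(0.63, 0.222, 0.1) [-0.5358 -0.0095 -0.0672]
(0.575, 0.222, 0.1) [-0.5096  5.4904 -0.0831]
```

>>> arm_command:
  plan:
    - [-0.3,1.5,0,0,0,0,0]
    - [0,0.8,0,0,0,0,0]
    - [0,0.8,0,0,0,0,0]
    - [0,0.8,0,0,0,0,0]
    - [0,0.8,0,0,0,0,0]
    - [0,0.8,0,0,0,0,0]
    - [0,0.8,0,0,0,0,0]
    - [0,0,0,0,0,0,0]

```text
time: 3.48
position: [0.584, 0.2251, 0.1114]
tool_rot: [-0.509, 0.487, 0.491, 0.513]
ft_force: [0.1, 0.1, 0.3]
grip_width: 0.0001
```

```bash
python3 - <<'E'
from h import *
to((.566,.222,.1))
im,d=shot('scene','s2');P=cloud('scene',d)
cv2.imwrite('pics/c3.png',cv2.resize(im[130:280,170:370],None,fx=4,fy=4,interpolation=cv2.INTER_CUBIC))
E
```

```text
t 3.475 p [0.584  0.2251 0.1114] F [0.1352 0.0621 0.308 ] w 0.0001399642725133343 j6 -1.3790531013409908
[[ 0.0438 -0.999  -0.0002]
 [ 0.0067  0.0001  1.    ]
 [-0.999  -0.0438  0.0067]]
turn 1 [0.     0.0067 0.0438]
turn -1 [-3.1408 -0.0688  0.0106]
(0.566, 0.222, 0.1) [ 1.0591  1.8485 -0.3178]
```

View pics/c3.png

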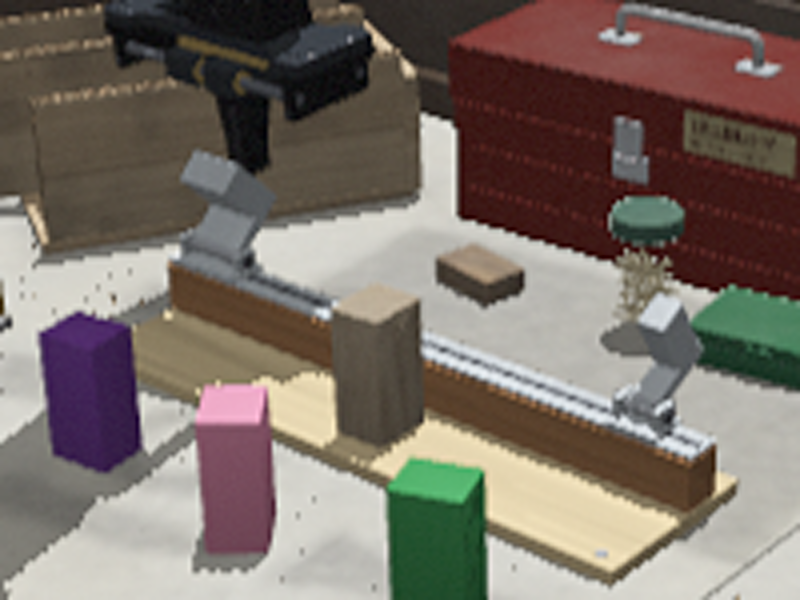

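The picture shows the broad arm still up, partly moved. The finger is behind it but has ridden up about 12 mm, so I'll lower and go on.

>>> arm_command:
  plan:
    - [1.2,-0.3,0,0,0.007,0.044,0]
    - [0.3,1.2,-0.3,0,0,0,0]
    - [0.2,1.2,0,0,0,0,0]
    - [0.2,1.2,0,0,0,0,0]
    - [0,1,0,0,0,0,0]
    - [0,0,0,0,0,0,0]

```text
time: 4.28
position: [0.5855, 0.2254, 0.1114]
tool_rot: [-0.521, 0.472, 0.478, 0.527]
ft_force: [0.8, -0.4, -0.5]
grip_width: 0.0002
```

```bash
python3 - <<'E'
from h import *
to((.560,.222,.1))
im,d=shot('scene','s3');P=cloud('scene',d).reshape(-1,3)
m=(P[:,1]>.19)&(P[:,1]<.255)&(P[:,2]>.06)&(P[:,2]<.15)&(P[:,0]<.62)&(P[:,0]>.45)
print(m.sum(),P[m].min(0),P[m].max(0),np.median(P[m],0))
cv2.imwrite('pics/c4.png',cv2.resize(im[130:280,170:370],None,fx=4,fy=4,interpolation=cv2.INTER_CUBIC))
E
```

```text
t 4.275 p [0.5855 0.2254 0.1114] F [ 0.8015 -0.4043 -0.4828] w 0.0002407479888679869 j6 -1.3713233020992366
[[ 0.0985 -0.9951  0.0001]
 [ 0.0127  0.0014  0.9999]
 [-0.9951 -0.0984  0.0127]]
turn 1 [-0.0008  0.0127  0.0986]
turn -1 [ 3.1369  0.1548 -0.02  ]
(0.56, 0.222, 0.1) [ 0.8815  2.6475 -0.3562]
548 [0.5298 0.1903 0.0602] [0.5967 0.2502 0.15  ] [0.5541 0.2173 0.1074]
```

```bash
python3 - <<'E'
from h import *
s=robot.get_obs();print(s['q'],s['joint_torque'],s['ft_force'],s['moment'])
E
```

```text
[ 0.1929  0.6376  1.5988 -0.0087  0.8066 -1.3713] [  0.2646 -44.1874 -12.523    0.021    0.0605   0.0032] [ 1.2107 -0.4737  1.0782] [-0.0053 -0.1983  0.0615]
```

View pics/c4.png

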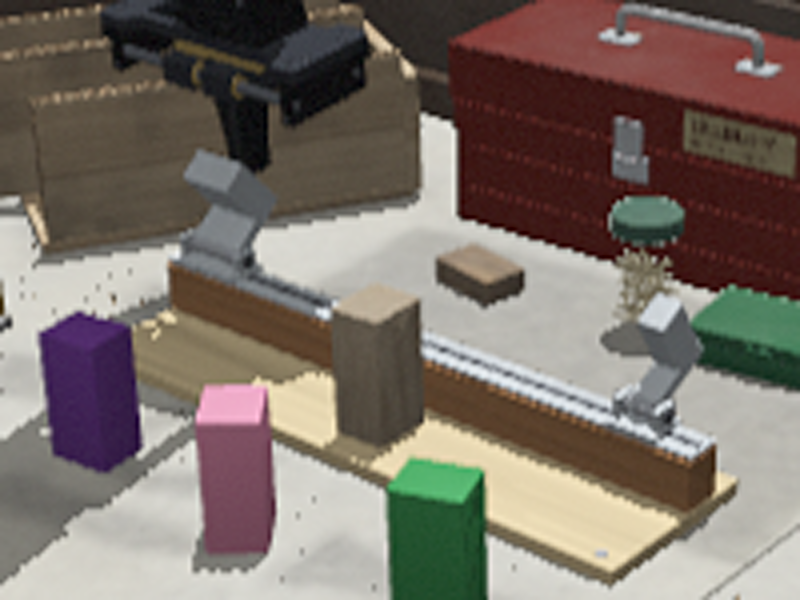

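The finger tip met the sloped leg face above its lower corner, where it has little leverage and rides up. I'll back off, straighten, go lower (z ≈ 0.079) and push with the vertical finger face on that lower corner.

>>> arm_command:
  plan:
    - [0,-3,0,0,0,0,0]
    - [0,-2,-0.3,0,0.013,0.098,0]
    - [0,0,0,0,0,0,0]
    - [2,0,0,0,0,0,0]
    - [0.5,0,0,0,0,0,0]
    - [0,0,0,0,0,0,0]

```text
time: 5.08
position: [0.6234, 0.2228, 0.082]
tool_rot: [-0.494, 0.507, 0.506, 0.493]
ft_force: [0.3, -0.4, -0.8]
grip_width: 0.0005
```

```bash
python3 - <<'E'
from h import *
to((.63,.222,.078),(.566,.222,.078))
E
```

```text
t 5.075 p [0.6234 0.2228 0.082 ] F [ 0.2891 -0.3901 -0.8278] w 0.0004674846761569465 j6 -1.3988403370019935
[[-0.0264 -0.9997 -0.0001]
 [-0.0022 -0.0001  1.    ]
 [-0.9996  0.0264 -0.0022]]
turn 1 [ 0.0001 -0.0022 -0.0264]
turn -1 [-3.1412  0.0415 -0.0035]
(0.63, 0.222, 0.078) [ 0.3797 -0.6711 -0.0755]
(0.566, 0.222, 0.078) [ 0.5486  5.7266 -0.0748]
```

>>> arm_command:
  plan:
    - [0.4,0,0,0,-0.002,-0.026,0]
    - [0,1.5,0,0,0,0,0]
    - [0,1.5,0,0,0,0,0]
    - [0,1.5,0,0,0,0,0]
    - [0,1.2,0,0,0,0,0]

```text
time: 5.7
position: [0.5967, 0.2232, 0.0905]
tool_rot: [-0.518, 0.478, 0.483, 0.519]
ft_force: [7.5, -3.0, 5.6]
grip_width: 0.0004
```

```bash
python3 - <<'E'
from h import *
to((.566,.222,.078))
im,d=shot('scene','s4');P=cloud('scene',d).reshape(-1,3)
m=(P[:,1]>.19)&(P[:,1]<.255)&(P[:,2]>.06)&(P[:,2]<.15)&(P[:,0]<.62)&(P[:,0]>.45)
print(m.sum(),P[m].min(0),P[m].max(0),np.median(P[m],0))
E
```

```text
t 5.7 p [0.5967 0.2232 0.0905] F [ 7.4761 -3.035   5.5718] w 0.00036190619009590077 j6 -1.3784180217106945
[[ 0.0765 -0.9971 -0.0038]
 [ 0.0049 -0.0035  1.    ]
 [-0.9971 -0.0765  0.0046]]
turn 1 [0.0036 0.0048 0.0766]
turn -1 [-3.1356 -0.1201  0.0075]
(0.566, 0.222, 0.078) [ 1.0073  3.1536 -0.1189]
602 [0.5323 0.1905 0.0603] [0.6091 0.253  0.1496] [0.5547 0.215  0.1083]
```

>>> arm_command:
  plan:
    - [0,-2.5,0,0,0,0,0]
    - [1.5,0,0,0,0.005,0.076,0]
    - [1,0,0,0,0,0,0]
    - [0,0,0,0,0,0,0]

```text
time: 6.25
position: [0.6224, 0.2238, 0.0708]
tool_rot: [0.502, -0.498, -0.5, -0.5]
ft_force: [0.0, -1.0, -0.9]
grip_width: 0.0007
```

```bash
python3 - <<'E'
from h import *
to((.62,.222,.066))
E
```

```text
t 6.25 p [0.6224 0.2238 0.0708] F [ 0.0371 -0.9552 -0.9454] w 0.0006663143483282136 j6 -1.398112257466944
[[ 0.0051 -1.     -0.0046]
 [ 0.0003 -0.0046  1.    ]
 [-1.     -0.0051  0.0003]]
turn 1 [0.0046 0.0003 0.0051]
turn -1 [-3.137  -0.0079  0.0005]
(0.62, 0.222, 0.066) [ 0.4747  0.2446 -0.1785]
```

>>> arm_command:
  plan:
    - [0.5,1,0,0,0,0.005,0]
    - [0.1,1.5,0,0,0,0.02,0]
    - [0.1,2.0,0,0,0,0.03,0]
    - [0.1,2.0,0,0,0,0.03,0]

```text
time: 6.75
position: [0.5934, 0.2245, 0.0778]
tool_rot: [0.502, -0.494, -0.501, -0.502]
ft_force: [13.3, -1.4, 8.8]
grip_width: 0.0008
```

```bash
python3 - <<'E'
from h import *
to((.566,.222,.07))
E
```

```text
t 6.75 p [0.5934 0.2245 0.0778] F [13.2865 -1.4053  8.7779] w 0.0007995046782092029 j6 -1.3992590715175142
[[ 0.009  -0.9999 -0.0077]
 [ 0.0069 -0.0076  0.9999]
 [-0.9999 -0.009   0.0068]]
turn 1 [0.0076 0.0068 0.009 ]
turn -1 [-3.1339 -0.0141  0.0107]
(0.566, 0.222, 0.07) [ 0.758   2.746  -0.2338]
```

>>> arm_command:
  plan:
    - [0.6,2.5,0,0,0,0.03,0]
    - [0.6,2.5,0,0,0,0.03,0]
    - [0.5,2.5,0,0,0,0.03,0]

```text
time: 7.12
position: [0.5309, 0.2252, 0.0698]
tool_rot: [-0.487, 0.507, 0.516, 0.489]
ft_force: [-0.1, -0.5, 0.8]
grip_width: 0.0003
```

```bash
python3 - <<'E'
from h import *
to((.566,.222,.07))
im,d=shot('scene','s5')
cv2.imwrite('pics/c5.png',cv2.resize(im[120:240,180:320],None,fx=5,fy=5,interpolation=cv2.INTER_CUBIC))
E
```

```text
t 7.125 p [0.5309 0.2252 0.0698] F [-0.1366 -0.4576  0.7818] w 0.00027977021166857106 j6 -1.4001290858016244
[[-0.0463 -0.9989 -0.0078]
 [ 0.0111 -0.0083  0.9999]
 [-0.9989  0.0462  0.0115]]
turn 1 [ 0.0081  0.0113 -0.0463]
turn -1 [-3.1326  0.0725  0.0177]
(0.566, 0.222, 0.07) [-0.1864 -3.5075 -0.3428]
```

View pics/c5.png

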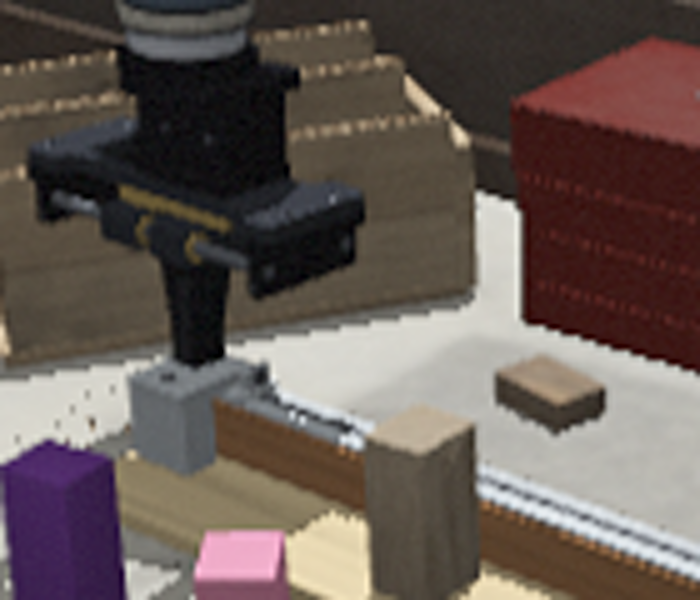

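The broad arm is now down in front of the fence, the off-cut still standing. I'll rise and move to the right of the off-cut.

>>> arm_command:
  plan:
    - [-4,0,0,0,0,0,0]
    - [-5,0,0,0.008,0.011,-0.046,0]
    - [-3,0.5,-3,0,0,0,0]
    - [0,0.6,-5,0,0,0,0]
    - [0,0.6,-5,0,0,0,0]
    - [0,0.6,-5,0,0,0,0]
    - [0,0.6,-5,0,0,0,0]
    - [0,0,-3,0,0,0,0]
    - [0,0,0,0,0,0,0]

```text
time: 8.3
position: [0.4762, -0.0366, 0.1854]
tool_rot: [-0.489, 0.509, 0.515, 0.486]
ft_force: [0.4, 0.7, 0.3]
grip_width: 0.0005
```

```bash
python3 - <<'E'
from h import *
to((.498,-.035,.086))
im,d=shot('top','t2');P=cloud('top',d)
Q=P[:,160:310].reshape(-1,3)
for n,y0,y1,z0,z1,x0,x1 in(('off',-.02,.08,.085,.12,.46,.53),('stop',.18,.26,.06,.12,.45,.6)):
  A=Q[(Q[:,1]>y0)&(Q[:,1]<y1)&(Q[:,2]>z0)&(Q[:,2]<z1)&(Q[:,0]>x0)&(Q[:,0]<x1)]
  if len(A): print(n,len(A),A.min(0),A.max(0),np.median(A,0),cv2.minAreaRect((A[:,:2]*1000).astype(np.float32)))
E
```

```text
t 8.3 p [ 0.4762 -0.0366  0.1854] F [0.4258 0.66   0.3047] w 0.0005090771157785519 j6 -1.8754412714844169
[[-0.0491 -0.9988 -0.0091]
 [ 0.003  -0.0092  1.    ]
 [-0.9988  0.049   0.0035]]
turn 1 [ 0.0092  0.0033 -0.0491]
turn -1 [-3.1315  0.0768  0.0051]
(0.498, -0.035, 0.086) [ 9.8185 -2.6689  0.1071]
off 3 [0.4778 0.0083 0.0986] [0.4873 0.0106 0.1034] [0.4802 0.0106 0.1012] ((482.6370849609375, 9.730184555053711), (0.5839474201202393, 9.78663444519043), 75.92073822021484)
stop 465 [0.4957 0.1907 0.0603] [0.5547 0.2537 0.0737] [0.5253 0.223  0.0685] ((525.1217041015625, 222.33213806152344), (63.029296875, 58.67341613769531), 89.57906341552734)
```

>>> arm_command:
  plan:
    - [2,-2.0,0,0.009,0.003,-0.049,0]
    - [3,0,0,0,0,0,0]
    - [3,0,0,0,0,0,0]
    - [1.6,0,0,0,0,0,0]
    - [0,0,0,0,0,0,0]

```text
time: 8.98
position: [0.4875, -0.0249, 0.0842]
tool_rot: [-0.497, 0.499, 0.507, 0.497]
ft_force: [-0.6, 0.6, -0.5]
grip_width: 0.0003
```

```bash
python3 - <<'E'
from h import *
to((.498,-.035,.086))
E
```

```text
t 8.975 p [ 0.4875 -0.0249  0.0842] F [-0.6372  0.5882 -0.4919] w 0.00032310135254455205 j6 -1.8666435927605325
[[-0.0115 -0.9999 -0.0085]
 [ 0.0072 -0.0086  0.9999]
 [-0.9999  0.0114  0.0073]]
turn 1 [ 0.0086  0.0073 -0.0114]
turn -1 [-3.133   0.0179  0.0114]
(0.498, -0.035, 0.086) [-0.2036 -1.0366 -1.0215]
```

>>> arm_command:
  plan:
    - [-0.2,-0.9,0,0.009,0.007,-0.011,0]
    - [0,0,1.2,0,0,0,0]
    - [0,0,1.2,0,0,0,0]
    - [0,0,1.2,0,0,0,0]
    - [0,0,1.2,0,0,0,0]
    - [0,0,0.8,0,0,0,0]

```text
time: 9.72
position: [0.4976, 0.037, 0.0887]
tool_rot: [0.501, -0.499, -0.499, -0.501]
ft_force: [-0.3, -0.2, 0.7]
grip_width: 0.0004
```

```bash
python3 - <<'E'
from h import *
to((.498,.05,.086))
im,d=shot('scene','s6')
cv2.imwrite('pics/c6.png',cv2.resize(im[120:270,180:380],None,fx=3,fy=3,interpolation=cv2.INTER_CUBIC))
E
```

```text
t 9.725 p [0.4976 0.037  0.0887] F [-0.3304 -0.1588  0.7377] w 0.00038735291178764104 j6 -1.722645158135578
[[ 0.0035 -1.     -0.0011]
 [-0.0002 -0.0011  1.    ]
 [-1.     -0.0035 -0.0002]]
turn 1 [ 0.0011 -0.0002  0.0035]
turn -1 [-3.1405 -0.0055 -0.0003]
(0.498, 0.05, 0.086) [ 0.2655 -0.0453  1.3015]
```

View pics/c6.png

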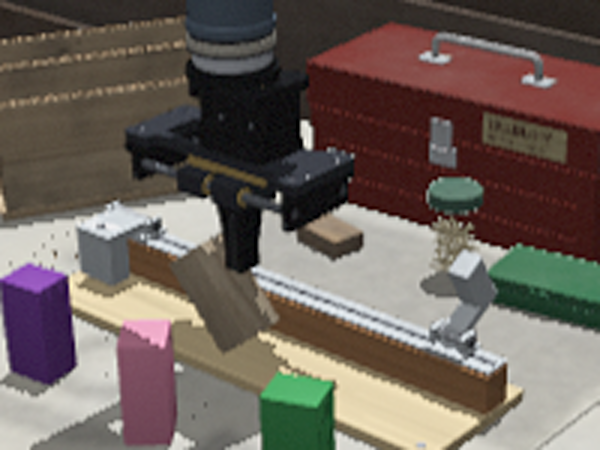

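The off-cut is mid-fall toward the lowered stop. I'll withdraw upward and look.

>>> arm_command:
  plan:
    - [-3,0,-2,0,0,0,0]
    - [-3,0,-4,0,0,0,0]
    - [-3,0,-5,0,0,0,0]
    - [0,0,-3,0,0,0,0]
    - [0,0,0,0,0,0,0]

```text
time: 10.4
position: [0.4976, -0.1056, 0.1809]
tool_rot: [0.502, -0.499, -0.5, -0.499]
ft_force: [-0.8, 0.0, -0.3]
grip_width: 0.0006
```

```bash
cat >> h.py <<'E'
def block(f):
    im,d=shot('top',f);Q=cloud('top',d)[:,150:330].reshape(-1,3)
    A=Q[(Q[:,1]>.0)&(Q[:,1]<.197)&(Q[:,2]>.036)&(Q[:,2]<.062)&(Q[:,0]>.42)&(Q[:,0]<.529)]
    if len(A): print('block',len(A),A.min(0),A.max(0),np.median(A,0),cv2.minAreaRect((A[:,:2]*1000).astype(np.float32)))
    return im
E
python3 - <<'E'
from h import *
to((.44,.09,.1),(.44,.09,.033))
im=block('t3')
cv2.imwrite('pics/c7.png',cv2.resize(im[180:310,160:370],None,fx=3,fy=3,interpolation=cv2.INTER_CUBIC))
E
```

```text
t 10.4 p [ 0.4976 -0.1056  0.1809] F [-0.7972  0.0369 -0.2793] w 0.0005661020881773834 j6 -2.003837449968779
[[ 0.0024 -1.     -0.0043]
 [-0.0014 -0.0043  1.    ]
 [-1.     -0.0024 -0.0014]]
turn 1 [ 0.0043 -0.0014  0.0024]
turn -1 [-3.1373 -0.0038 -0.0022]
(0.44, 0.09, 0.1) [ 8.0466  5.7    19.5964]
(0.44, 0.09, 0.033) [14.7465  5.716  19.6056]
block 654 [0.4709 0.0458 0.039 ] [0.518  0.1354 0.0559] [0.4933 0.0904 0.0492] ((494.58636474609375, 90.80673217773438), (45.02003860473633, 89.81690979003906), 3.3196828365325928)
```

View pics/c7.png

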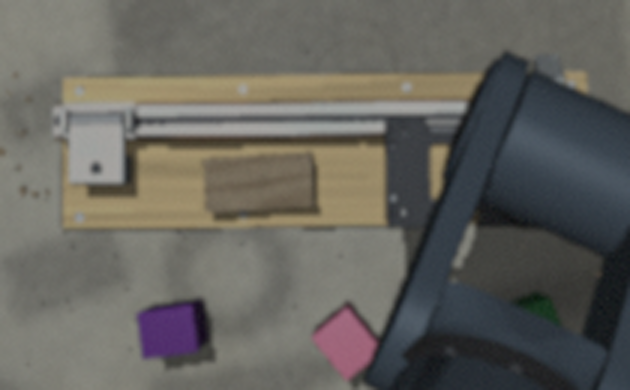

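The top view shows the block lying between the stop and the gripper (crop 205–315, 152–213). It measures centre (0.495, 0.091), yaw 3°, top at z 0.049. The stop is down at y 0.222. Next I push it along +y.

>>> arm_command:
  plan:
    - [0,0,5,0,0,0,0]
    - [0,0,5,0,0,0,0]
    - [2,0.2,1.5,0,0,0,0]
    - [4,0,0,0,0,0,0]
    - [4,0,0,0,0,0,0]
    - [3,0,0,0,0,0,0]
    - [0.8,0,0,0,0,0,0]
    - [0,0,0,0,0,0,0]

```text
time: 11.45
position: [0.4913, 0.0238, 0.0377]
tool_rot: [-0.502, 0.497, 0.505, 0.497]
ft_force: [1.2, -0.4, -0.0]
grip_width: 0.0003
```

```bash
python3 - <<'E'
from h import *
to((.495,.031,.033),(.495,.088,.033))
E
```

```text
t 11.45 p [0.4913 0.0238 0.0377] F [ 1.1861 -0.3847 -0.0109] w 0.00031839044207930013 j6 -1.7681027662529045
[[-0.003  -0.9999 -0.0132]
 [ 0.0028 -0.0132  0.9999]
 [-1.      0.0029  0.0028]]
turn 1 [ 0.0132  0.0028 -0.003 ]
turn -1 [-3.1284  0.0046  0.0044]
(0.495, 0.031, 0.033) [ 0.472  -0.3837  0.7144]
(0.495, 0.088, 0.033) [ 0.4878 -0.4591  6.4139]
```

>>> arm_command:
  plan:
    - [0.5,-0.4,0,0.013,0.003,-0.003,0]
    - [0,0,1,0,0,0,0]
    - [0,0,1,0,0,0,0]
    - [0,0,1,0,0,0,0]
    - [0,0,1,0,0,0,0]
    - [0,0,1,0,0,0,0]
    - [0,0,1,0,0,0,0]
    - [0,0,0,0,0,0,0]

```text
time: 12.45
position: [0.4976, 0.0888, 0.0356]
tool_rot: [0.502, -0.498, -0.498, -0.501]
ft_force: [-0.6, -0.9, -0.4]
grip_width: 0.0006
```

```bash
python3 - <<'E'
from h import *
to((.495,.088,.033))
block('t4')
E
```

```text
t 12.45 p [0.4976 0.0888 0.0356] F [-0.5524 -0.9226 -0.4243] w 0.0005984549109640956 j6 -1.6141747318150488
[[ 0.0068 -1.     -0.0005]
 [-0.0012 -0.0005  1.    ]
 [-1.     -0.0068 -0.0012]]
turn 1 [ 0.0005 -0.0012  0.0068]
turn -1 [-3.141  -0.0107 -0.0019]
(0.495, 0.088, 0.033) [ 0.2632  0.2627 -0.0832]
```

>>> arm_command:
  plan:
    - [0,0,-2,0,0,0,0]
    - [-4,0,0,0,0,0,0]
    - [-3,2,2,0,0,0,0]
    - [0,4,5,0,0,0,4]
    - [0,0,1,0,0,0,4]
    - [0,0,0,0,0,0,4]

```text
time: 13.25
position: [0.4383, 0.1479, 0.107]
tool_rot: [-0.501, 0.499, 0.496, 0.503]
ft_force: [0.8, -0.1, 0.6]
grip_width: 0.0225
```

```bash
python3 - <<'E'
from h import *
to((.438,.148,.033))
block('t5')
im,d=shot('scene','s7');Q=cloud('scene',d).reshape(-1,3)
A=Q[(Q[:,1]>.05)&(Q[:,1]<.197)&(Q[:,2]>.036)&(Q[:,2]<.06)&(Q[:,0]>.45)&(Q[:,0]<.529)]
print(len(A),A.min(0),A.max(0),np.median(A,0),cv2.minAreaRect((A[:,:2]*1000).astype(np.float32)))
E
```

```text
t 13.25 p [0.4383 0.1479 0.107 ] F [ 0.7653 -0.142   0.6203] w 0.02249539173849166 j6 -1.4802781033749273
[[ 0.0093 -0.9999  0.0043]
 [-0.0009  0.0043  1.    ]
 [-1.     -0.0094 -0.0008]]
turn 1 [-0.0043 -0.0008  0.0093]
turn -1 [3.1372 0.0147 0.0013]
(0.438, 0.148, 0.033) [7.4031 0.0997 0.0183]
block 628 [0.4758 0.0975 0.0392] [0.5184 0.1879 0.0584] [0.4983 0.1411 0.0492] ((497.1415100097656, 142.76739501953125), (90.35321807861328, 42.300575256347656), 89.7568130493164)
430 [0.4722 0.0632 0.0361] [0.529  0.191  0.0549] [0.4897 0.1355 0.0506] ((500.5841064453125, 127.10018920898438), (56.73188781738281, 127.81717681884766), 0.02265871874988079)
```

>>> arm_command:
  plan:
    - [3,0,-0.5,0,0,0.009,4]
    - [3,0,0,0,0,0,4]
    - [1.2,0,0,0,0,0,4]
    - [0,0,0,0,0,0,4]
    - [0,-1.0,0,0,0,0,4]
    - [0,-1.0,0,0,0,0,4]
    - [0,-1.0,0,0,0,0,4]
    - [0,-0.6,0,0,0,0,4]

```text
time: 14.35
position: [0.4749, 0.1373, 0.0339]
tool_rot: [-0.496, 0.506, 0.5, 0.499]
ft_force: [-13.5, -1.1, 5.6]
grip_width: 0.0402
```

```bash
python3 - <<'E'
from h import *
to((.477,.143,.033))
E
```

```text
t 14.35 p [0.4749 0.1373 0.0339] F [-13.4556  -1.0984   5.6057] w 0.04018918279908309 j6 -1.5019540514314287
[[-0.0112 -0.9999  0.0088]
 [-0.0029  0.0089  1.    ]
 [-0.9999  0.0112 -0.003 ]]
turn 1 [-0.0089 -0.003  -0.0112]
turn -1 [ 3.1327 -0.0176  0.0047]
(0.477, 0.143, 0.033) [ 0.0824 -0.2037  0.571 ]
```

>>> arm_command:
  plan:
    - [0,2,0,-0.009,-0.003,-0.011,4]
    - [-4,0,0,0,0,0,0]
    - [-3,0,-3,0,0,0,0]
    - [0,-2.5,-5,0,0,0,0]
    - [0,-2.5,0,0,0,0,0]
    - [0,0,0,0,0,0,0]

```text
time: 15.1
position: [0.5103, 0.0551, 0.1093]
tool_rot: [0.503, -0.498, -0.498, -0.501]
ft_force: [-0.1, -0.1, -1.1]
grip_width: 0.0023
```

```bash
python3 - <<'E'
from h import *
to((.508,.063,.033))
block('t6')
E
```

```text
t 15.1 p [0.5103 0.0551 0.1093] F [-0.0871 -0.0911 -1.0762] w 0.002270030945463026 j6 -1.6827634347949303
[[ 0.0078 -1.     -0.0028]
 [-0.0016 -0.0028  1.    ]
 [-1.     -0.0078 -0.0016]]
turn 1 [ 0.0028 -0.0016  0.0078]
turn -1 [-3.1388 -0.0122 -0.0025]
(0.508, 0.063, 0.033) [7.6229 0.2872 0.8034]
block 82 [0.4885 0.1743 0.0449] [0.5283 0.1877 0.0545] [0.5133 0.1818 0.0496] ((508.4222412109375, 181.02479553222656), (13.354124069213867, 39.768638610839844), 89.57176208496094)
```

Flush in x, with its end at y 0.1877. Next I push along +y to the stop.

>>> arm_command:
  plan:
    - [3,0.2,0.3,0.003,0,0.008,0]
    - [3,0,0,0,0,0,0]
    - [1.4,0,0,0,0,0,0]
    - [0,0,0,0,0,0,0]
    - [0,0,1,0,0,0,0]
    - [0,0,1,0,0,0,0]
    - [0,0,1,0,0,0,0]
    - [0,0,0.8,0,0,0,0]

```text
time: 16.15
position: [0.5027, 0.1016, 0.0363]
tool_rot: [-0.501, 0.5, 0.502, 0.497]
ft_force: [-0.2, -1.4, -0.5]
grip_width: 0.0006
```

```bash
python3 - <<'E'
from h import *
to((.508,.095,.033))
E
```

```text
t 16.15 p [0.5027 0.1016 0.0363] F [-0.2386 -1.4304 -0.4971] w 0.0005626993150332232 j6 -1.5914922092465542
[[-0.0037 -1.     -0.0051]
 [-0.0015 -0.0051  1.    ]
 [-1.      0.0037 -0.0014]]
turn 1 [ 0.0051 -0.0015 -0.0037]
turn -1 [-3.1365  0.0059 -0.0023]
(0.508, 0.095, 0.033) [ 0.3251 -0.5253 -0.6642]
```

>>> arm_command:
  plan:
    - [0,0,0.5,0,0,0,0]
    - [0,0,0.5,0,0,0,0]

```text
time: 16.4
position: [0.5029, 0.102, 0.0368]
tool_rot: [0.509, -0.501, -0.502, -0.488]
ft_force: [-1.6, -27.2, -0.3]
grip_width: 0.0003
```

>>> arm_command:
  plan:
    - [0,0,-2,0,0,0,0]
    - [-4,0,-1,0,0,0,0]
    - [-4,0,-4,0,0,0,0]
    - [-3,0,-6,0,0,0,0]
    - [0,0,-6,0,0,0,0]
    - [0,0,-5,0,0,0,0]
    - [0,0,0,0,0,0,0]

```text
time: 17.27
position: [0.5118, -0.1386, 0.1551]
tool_rot: [0.512, -0.5, -0.5, -0.488]
ft_force: [-0.2, 0.1, -0.1]
grip_width: 0.0006
```

```bash
python3 - <<'E'
from h import *
im=block('t7'); Q=cloud('top',np.load('pics/t7.npy')).reshape(-1,3)
A=Q[(Q[:,1]>.06)&(Q[:,1]<.18)&(Q[:,2]>.045)&(Q[:,2]<.060)&(Q[:,0]>.531)&(Q[:,0]<.6)];print('fence',A.min(0),A.max(0))
cv2.imwrite('pics/c8.png',cv2.resize(im[190:260,165:305],None,fx=5,fy=5,interpolation=cv2.INTER_CUBIC))
E
```

```text
block 600 [0.4862 0.11   0.04  ] [0.5284 0.1969 0.0559] [0.5082 0.1525 0.0494] ((507.2886657714844, 153.468994140625), (86.82193756103516, 42.243534088134766), 89.96549987792969)
fence [0.5327 0.0602 0.0451] [0.5608 0.18   0.0594]
```

View pics/c8.png

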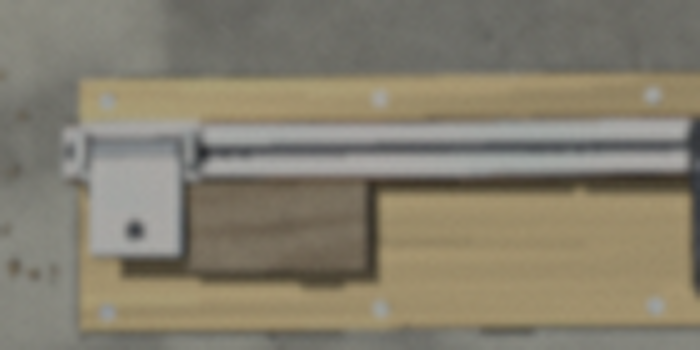

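The top view shows the block hard against the fence and the stop, with no visible gap (crop 185–370, 180–275). The push against the stop read 27 N and the push against the fence 13 N. I'll check the narrow stop and bystanders in the same script, then hand in.

```bash
python3 - <<'E'
from h import *
for f in('s1','s8'):
    if f=='s8': shot('scene',f)
    Q=cloud('scene',np.load(f'pics/{f}.npy')).reshape(-1,3)
    for n,(x0,x1,y0,y1,z0) in dict(narrow=(.545,.61,-.16,-.125,.09),small=(.68,.75,.08,.17,.008),jar=(.69,.78,-.05,.03,.07),broad=(.47,.6,.18,.26,.06)).items():
        A=Q[(Q[:,0]>x0)&(Q[:,0]<x1)&(Q[:,1]>y0)&(Q[:,1]<y1)&(Q[:,2]>z0)&(Q[:,2]<.142)]
        print(f,n,len(A),A.mean(0) if len(A) else'',A.max(0)if len(A) else'')
print(robot.get_obs()['ft_force'],robot.get_obs()['time'])
workorder.hand_in()
E
```

```text
s1 narrow 182 [ 0.566  -0.1468  0.1121] [ 0.5899 -0.1315  0.1311]
s1 small 197 [0.7106 0.1233 0.0181] [0.7394 0.1602 0.0264]
s1 jar 193 [ 0.7271 -0.0136  0.0896] [0.7625 0.0175 0.0955]
s1 broad 458 [0.5586 0.2176 0.0932] [0.5909 0.2532 0.1302]
s8 narrow 186 [ 0.5663 -0.1468  0.1116] [ 0.5884 -0.1321  0.1308]
s8 small 193 [0.7106 0.1238 0.0184] [0.7421 0.1603 0.0245]
s8 jar 143 [ 0.7281 -0.0182  0.0894] [0.7566 0.0108 0.0953]
s8 broad 246 [0.5203 0.2175 0.0687] [0.5557 0.2563 0.0742]
[-1.0726  0.3419  0.3341] 17.375
the job is handed in; nothing more can be done
```

I pushed the broad flip-stop down from behind, tipped the off-cut on to its side and nudged it flush to the fence and against the stop. The job was handed in at about 17.4 s.

- **Off-cut:** it lies straight along the fence. Its front edge measured x 0.486, where 0.4865 would be flush, and its near end y 0.110, where 0.1103 would touch the stop. The last pushes read 13 N against the fence and 27 N against the stop.
- **Stops:** the broad stop is down and the narrow one is up and unmoved.
- **Bystanders:** the small block has not moved. The jar's mean shifted about 5 mm with fewer depth points, probably because the gripper partly hid it. I did not re-measure the tape measure or the pen, but the arm never came near them.
- **Robot:** it is clear of everything.

The first two pushes on the broad stop failed because the finger rode up the sloped leg. The third, with the finger lower, worked.

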